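# Load a control module into the test fixture and clamp it shut

### The arm

A 6-joint arm with a two-finger parallel gripper is mounted at the origin on the work surface. World frame = base frame: x ahead of the robot, y to its left, z up, the work surface at z = 0. Lengths are in m, angles in rad, forces in N, time in s.
With the tool pointing down it reaches from about 0.275 to 0.85 m from the base axis. Payload 19 kg.
Tool frame: the origin (TCP) lies at the very end of the fingers, on their centre line; the grasp point (between the pads) lies 19 mm behind it (robot.hold_point_z is the distance from the TCP to the grasp point, in m); z points along the fingers, y is the line along which they close (so a half turn about z gives the same grasp; the last joint's range is limited). The gripper opens to 85 mm and grips with 20 to 120 N. Pads are 22 mm wide; open, the fingers measure 114 mm over their backs; the gripper's body (76 mm by 85 mm) begins 54 mm behind the grasp point. The pads swing forward as they close: fully open they stand 13 mm farther back than shut.
Start: joints at [1.008, 0.15, 1.437, -0, 1.554, -0.134], TCP at [0.239, 0.523, 0.231] pointing down, gripper open.
Joint ranges: [-2.8, 2.8], [-0.68, 2.1], [0.12, 2.68], [-1.39, 4.53], [0.16, 2.79], [-2.81, 2.81]. Speed limits (rad/s): [1.89, 1.89, 2.22, 3.01, 3.01, 3.01].

### API

Orientations are given as a rotation vector (axis times angle).
In Python, from station import robot, monitor, viewer gives the robot as it stands. Calls block until the motion is done:
- robot.move_ptp(position, orientation): joint-space move of the TCP to a pose.
- robot.servo_line(position, ori=None, feed=0.15, threshold=None): straight line of the TCP; ori=None keeps the orientation; feed is the mean speed in m/s. With threshold (N) it stops when the force on the tool has changed by that much, and returns True; else False.
- robot.set_joints(angles): joint-space move.
- robot.gripper_to(opening): finger opening in m; the grip force is fixed at half the most; returns when the fingers have stopped.
- robot.pause(seconds).
- robot.ik(position, orientation): joint angles nearest the present ones, or None.
- monitor.observe(): the state.
- viewer.get_image(name): name is "side" or "top" or "wrist"; returns the picture (384x512x3 uint8, red, green, blue); there is no depth.
- viewer.camera_params(name): a dict with "intrinsics" (3x3 intrinsics, pixels), "R" (3x3) and "t" (3): a world point X has camera coordinates R X + t; the wrist camera has in their place "hand_eye" (4x4, takes a point from camera to tool coordinates, whose origin is the TCP and whose axes are the flange's). Camera axes: x right, y down, z forward; pixel columns grow to the right and rows downward; lengths in m; the calibration is good to about 2 mm. The wrist camera is an equidistant fisheye: a pixel r from the principal point sees the ray r / f radians off the axis. A picture is of the moment at which its call begins: read the wrist's pose just before it. camera_params takes no time and is no camera call.
A pose or a line that the arm cannot do raises robot.Unreachable and nothing moves.
- robot.finish_job(): hands the job in; it is judged then, once.
The state is a dict: "time_s": time; "joints": joint angles; "qd": joint speeds; "effort": joint torques, N m; "tcp_pos": TCP position; "orientation": TCP orientation; "force": force on the tool from outside, world axes, zero at the start; "wrist_torque": the same for the moment, N m; "gripper_width": finger opening in m; "gripper_force": force on a finger pad.
Only numpy, scipy, OpenCV 4.12 (cv2) and the standard library are available. Lean on these libraries where they do the work, as an engineer would, in place of code of your own. Each camera call takes 0.05 s, during which the arm holds its last target. There are 200 camera calls.

### The job

Set the smaller of the two black control modules down flat in the nest of the test fixture (do not drop it), then swing the fixture's cover gently and fully shut over it. Only once the cover is shut, bring the hold-down clamp fully down onto the cover. Leave the larger module, the parts bin and the screwdriver where they are.

Things in the scene. Friction and masses are not known exactly. Their poses are not given: they have to be found in the camera images.
- module: the smaller black control module: (all sizes in mm) a slab 120 (its x) x 68 (its y) x 28 high, with a grip rib on top in the middle, 80 long (x) x 26 wide (y), rising from 28 to 48 above its underside; brass contact strips on its ends. 250 g, either way round in the nest is right. Origin: centre of the underside, z up
- big_module: the larger black control module, same shape but 160 x 88 x 28 with the same 80 x 26 rib up to 48; too big for the nest. A bystander. Origin: centre of the underside
- fixture: ivory test fixture fixed to the bench: block 190 (x) x 130 (y) x 40 high, open-topped nest in its middle 130 (x) x 78 (y), floor at height 15, walls to 40. Small black plug box at its -x end. Cover hinged along its +y edge; the clamp's steel bracket (106 high) stands by its -y edge at x 50, y -83. Origin: centre of the underside, z up
- nest (a point): centre of the nest's floor, axes as the fixture's
- cover (a joint): angle of the cover in rad: 0 = shut flat over the fixture, about 1.57 = standing upright, stop at 1.85 (leaning outwards to +y). Starts open at 1.6 to 1.8. A stiff hinge: it stays where it is left. The cover is a beige hood 190 x 130 x 34 deep, 300 g; shut, its top is 74 above the bench. Shut, its inner pad clears a seated module by 2
- cover_hinge (a point): middle of the cover's hinge axis, on the fixture at (0, +65, 40); the axis runs along the fixture's x. Axes as the fixture's
- cover_grip (a point): middle of the cover's steel handle: a round bar 12 diameter, 80 long along the fixture's x, its centre 45 clear of the cover's outer face near its free edge. With the cover shut it is at (-45, -57, 119) in the fixture's frame; it moves with the cover (radius 145 about the hinge)
- clamp (a joint): angle of the hold-down clamp in rad: 0 = fully down, lying over the shut cover with its rubber foot on it; about 1.57 = upright; stop at 2.0 (leaning outwards to -y). Starts at 1.5 to 1.9. Stiff: stays where it is left. It is a steel arm 14 x 14 section
- clamp_pivot (a point): the clamp's pivot, on the fixture at (50, -82, 102); the axis runs along the fixture's x. Axes as the fixture's
- clamp_grip (a point): the clamp's handle, a round black bar 18 diameter that sticks out sideways from the arm's end, along the fixture's +x; this point is on the bar's axis, 35 from the arm's middle line (clear bar from 7 to 65 beyond it), 120 from the pivot. With the clamp down it is at (85, 38, 102) in the fixture's frame, 28 above the shut cover
- bin: red open parts bin, 120 x 160 x 65 high, a bystander. Origin: centre of the underside
- screwdriver: screwdriver about 190 long lying on the bench, a bystander. Origin: centre of its underside
Mind the look-alikes: they are no part of the job. What is shaped like the module but blue or white is not meant.

How it is judged:
By the outcome, as a careful person would: the job done as asked, in the order asked, and still so for the second after the job is handed in, with the robot touching nothing.
It also fails if it takes over 72 s, if anything falls off the work surface, if the arm or the gripper's body presses on something with over 40 N, if the wrist force passes 120 N, or if a joint passes its speed limit or range.

## Working session

There is one attempt and no reset: what is moved stays moved. The work goes in short steps, each a Python script; the robot and the scene stay as the last script left them, time stands still between calls to the robot, and variables do not carry over. Pictures are saved under pics/ and viewed, at most 10 in all, crops included, and the job is handed in when it is done.

```bash
mkdir -p pics; ls
python3 - <<'E'
from station import robot, monitor, viewer
import cv2,numpy as np
for n in ("top","side"):
    im=viewer.get_image(n); cv2.imwrite(f"pics/{n}0.png",im[:,:,::-1])
    p=viewer.camera_params(n); print(n,p)
print(viewer.camera_params("wrist")); print(monitor.observe())
E
```

```text
pics
top {'intrinsics': array([[355.88759463,   0.        , 254.86368368],
       [  0.        , 355.88759463, 191.68710307],
       [  0.        ,   0.        ,   1.        ]]), 'R': array([[ 2.36847577e-02, -9.99719466e-01,  1.47541333e-04],
       [-9.90388259e-01, -2.34838049e-02, -1.36307035e-01],
       [ 1.36272261e-01,  3.08227589e-03, -9.90666629e-01]]), 't': array([-0.06984541,  0.61753687,  1.19149869])}
side {'intrinsics': array([[403.83706646,   0.        , 259.13588634],
       [  0.        , 403.83706646, 193.17007899],
       [  0.        ,   0.        ,   1.        ]]), 'R': array([[ 0.81594554, -0.57810353, -0.00540195],
       [-0.40379225, -0.56318272, -0.72095564],
       [ 0.41374472,  0.59044181, -0.69296016]]), 't': array([-0.51540727,  0.26801551,  1.25120825])}
{'intrinsics': array([[297.31863964,   0.        , 258.22341545],
       [  0.        , 297.31863964, 190.47879357],
       [  0.        ,   0.        ,   1.        ]]), 'hand_eye': array([[-2.21115644e-04, -9.47567584e-01, -3.19555354e-01,
         8.37631961e-02],
       [ 9.99999957e-01, -2.7066654
[... 205 characters left out ...]
00000000e+00]])}
{'time_s': 0.1, 'joints': array([ 1.00802662e+00,  1.50930251e-01,  1.43793290e+00, -1.52405916e-05,
        1.55378613e+00, -1.33999530e-01]), 'qd': array([-0.00100544, -0.0009681 , -0.00117849,  0.00105876,  0.00236995,
        0.00158673]), 'effort': array([ 3.72745679e-03, -7.14378119e+01, -5.71796572e+01, -1.54592076e-04,
        7.02146397e-03, -5.32329722e-06]), 'tcp_pos': array([0.23896754, 0.5227612 , 0.23075606]), 'orientation': array([-6.68289074e-01, -3.06933468e+00,  1.56803650e-03]), 'force': array([-0.3896237 ,  0.00962933,  0.50765912]), 'wrist_torque': array([-0.01361023,  0.00740991,  0.01033503]), 'gripper_force': 0.0, 'gripper_width': 0.08550342673326218}
```

View pics/top0.png

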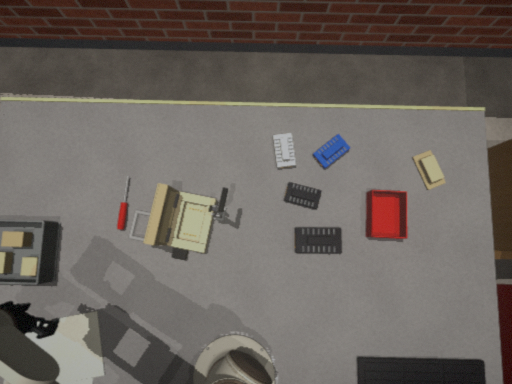

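View pics/side0.png

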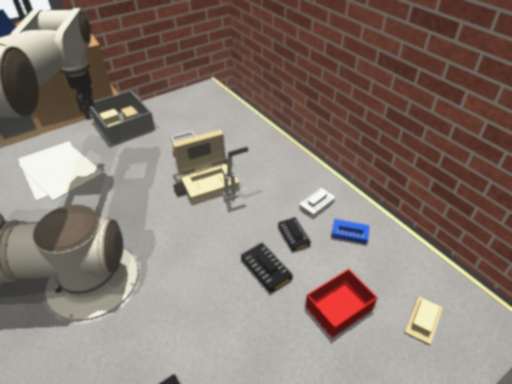

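The pictures show the following (top-view pixels):
- **Black module-shaped parts:** small at (303,195), large at (318,240).
- **Look-alikes:** white (285,150), blue (332,151), beige slab (429,170).
- **Fixture:** about (192,222). The plug is at the bottom (179,253), the cover is open to the left, and the clamp is at (223,200).

I choose the small black one at (303,195). Next I'll take rough poses and then wrist close-ups.

```bash
cat > h.py <<'E'
from station import robot, monitor, viewer
import cv2, numpy as np
from scipy.spatial.transform import Rotation as Rn
def ray(name,uv,pose=None):
    p=viewer.camera_params(name);K=p["intrinsics"]
    x=(uv[0]-K[0,2])/K[0,0];y=(uv[1]-K[1,2])/K[1,1]
    if name!="wrist":
        d=np.array([x,y,1.]);return -p["R"].T@p["t"],p["R"].T@d
    th=np.hypot(x,y);s=np.sinc(th/np.pi);d=np.array([x*s,y*s,np.cos(th)])
    T=pose@p["hand_eye"];return T[:3,3],T[:3,:3]@d
def hit(name,uv,z,pose=None):
    o,d=ray(name,uv,pose);return o+d*(z-o[2])/d[2]
def pose():
    s=monitor.observe();T=np.eye(4);T[:3,:3]=Rn.from_rotvec(s["orientation"]).as_matrix();T[:3,3]=s["tcp_pos"];return T
def down(yaw):  # tool down, closing (y) axis along world direction yaw+90deg... tool x along yaw
    c,s=np.cos(yaw),np.sin(yaw)
    return Rn.from_matrix(np.array([[c,s,0],[s,-c,0],[0,0,-1]])).as_rotvec()
def shot(name,f):
    T=pose();im=viewer.get_image(name);cv2.imwrite(f"pics/{f}.png",im[:,:,::-1]);np.save(f"pics/{f}.npy",T);return im,T
def st(tag=""):
    s=monitor.observe();print(tag,round(s["time_s"],2),s["tcp_pos"].round(4),"F",s["force"].round(1),"w",round(s["gripper_width"],4),"gf",round(s["gripper_force"],1))
E
python3 - <<'E'
from h import *
for k,uv,z in [("small",(303,195),.028),("big",(318,240),.028),("fix",(192,222),.015),("plug",(179,253),.02),("clamptip",(224,190),.2),("bin",(387,215),.03),("drv",(125,205),0.01)]:
    print(k,hit("top",uv,z).round(3))
im=cv2.imread("pics/top0.png")[170:270,110:350]
m=(cv2.inRange(cv2.imread("pics/top0.png"),(0,0,0),(45,45,45)))
n,l,s,c=cv2.connectedComponentsWithStats(m)
for i in range(1,n):
    if 200<s[i,4]<3000:
        q=(l==i).astype(np.uint8);cn=max(cv2.findContours(q,0,1)[0],key=cv2.contourArea);print(s[i],cv2.minAreaRect(cn))
cv2.imwrite("pics/crop0.png",cv2.resize(im,None,fx=3.3,fy=3.3,interpolation=cv2.INTER_CUBIC))
E
```

```text
small [ 0.613 -0.224  0.028]
big [ 0.458 -0.276  0.028]
fix [0.51  0.163 0.015]
plug [0.403 0.201 0.02 ]
clamptip [0.6   0.038 0.2  ]
bin [ 0.55  -0.516  0.03 ]
drv [0.565 0.403 0.01 ]
[   0   38  225   13 1489] ((111.94900512695312, 44.048980712890625), (224.09515380859375, 8.538291931152344), 1.1457629203796387)
[ 343   46  169   11 1147] ((427.00262451171875, 50.85853576660156), (168.1587371826172, 8.696565628051758), 1.080924153327942)
[ 39 222  19  62 831] ((48.642696380615234, 252.78726196289062), (14.371870994567871, 62.1556396484375), 6.2034478187561035)
[  0 302  58  36 939] ((26.55400848388672, 318.83251953125), (59.87766647338867, 28.45920753479004), 28.178592681884766)
```

View pics/crop0.png

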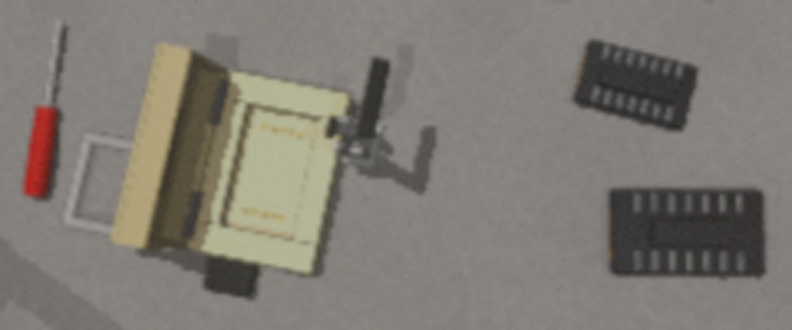

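Confirmed: the smaller black module is the upper one, and its rib runs along its long side. Next come the wrist close-ups, fixture first, then the module.

Run:
```python
from h import *
d=np.deg2rad
robot.move_ptp([0.51,0.163,0.33],down(d(169))); st(); shot("wrist","wf")
robot.move_ptp([0.613,-0.224,0.21],down(d(75))); st(); shot("wrist","wm")
```

```text
1.78 [0.5098 0.1637 0.3298] F [0.3 0.6 0.1] w 0.0854 gf 0.0
 3.38 [ 0.6133 -0.223   0.2105] F [ 0.2 -0.3  0.4] w 0.0855 gf 0.0
```

View pics/wf.png

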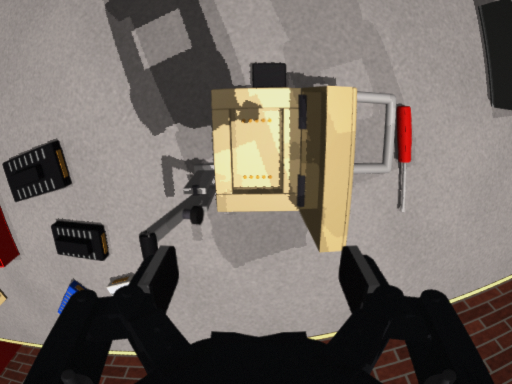

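View pics/wm.png

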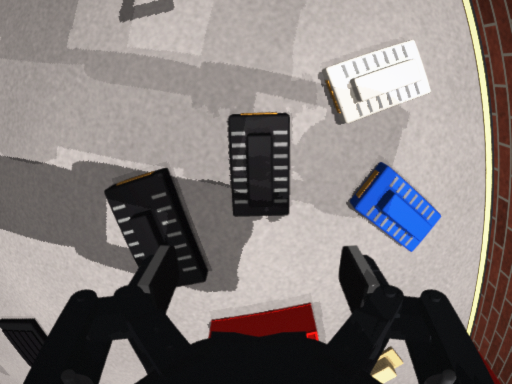

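The fixture is seen from above: rim corners near (212,90) and (219,212), cover handle bar at col ~390 over rows 95-170, clamp bar from (200,200) to (148,245). The small module is at (260,164), nearly square to the tool. I'll take one enlarged crop for sub-pixel corners and measure the module by mask.

Run:
```python
from h import *
im=cv2.imread("pics/wf.png")[80:255,140:400]
cv2.imwrite("pics/crop1.png",cv2.resize(im,None,fx=3,fy=3,interpolation=cv2.INTER_CUBIC))
w=cv2.imread("pics/wm.png");T=np.load("pics/wm.npy")
m=cv2.inRange(w,(0,0,0),(75,75,75));m[:, :222]=0;m[:,300:]=0;m[:105]=0;m[225:]=0
m=cv2.morphologyEx(m,cv2.MORPH_CLOSE,np.ones((5,5)))
m=cv2.morphologyEx(m,cv2.MORPH_OPEN,np.ones((9,9)))
c=max(cv2.findContours(m,0,1)[0],key=cv2.contourArea)
print(cv2.boundingRect(c))
for z in (.028,):
    P=np.array([hit("wrist",p[0],z,T)[:2] for p in c],np.float32)*1000
    r=cv2.minAreaRect(P);print(z,r)
print("box px",cv2.boxPoints(cv2.minAreaRect(c)))
print("cam",(T@viewer.camera_params("wrist")["hand_eye"])[:3,3])
```

```text
(228, 113, 62, 104)
0.028 ((613.3392944335938, -221.88583374023438), (120.05120086669922, 67.35997772216797), 76.39625549316406)
box px [[228. 113.]
 [289. 113.]
 [289. 216.]
 [228. 216.]]
cam [ 0.63283929 -0.14299453  0.35322271]
```

View pics/crop1.png

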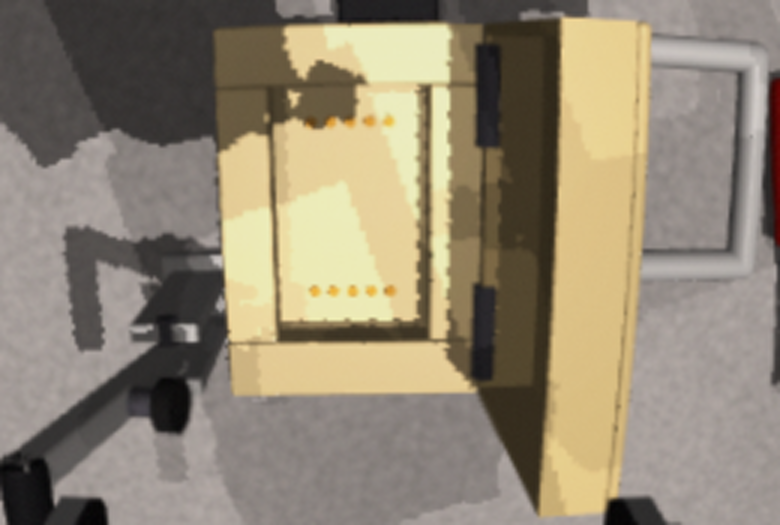

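```bash
cat >> h.py <<'E'
def proj(name,X,T=None):
    p=viewer.camera_params(name);K=p["intrinsics"]
    if name!="wrist":
        c=p["R"]@X+p["t"];return (K@(c/c[2]))[:2]
    c=(np.linalg.inv(T@p["hand_eye"])@np.r_[X,1])[:3]
    r=np.hypot(c[0],c[1]);th=np.arctan2(r,c[2]);return K[:2,2]+K[0,0]*th*c[:2]/r
def coverg(t): return np.array([-.045,.065-.122*np.cos(t)+.079*np.sin(t),.04+.122*np.sin(t)+.079*np.cos(t)])
def clampg(t): return np.array([.085,-.082+.12*np.cos(t),.102+.12*np.sin(t)])
def fw(F,P): # F=(x,y,yaw)
    c,s=np.cos(F[2]),np.sin(F[2]);return np.array([F[0]+c*P[0]-s*P[1],F[1]+s*P[0]+c*P[1],P[2]])
E
python3 - <<'E'
from h import *
T=np.load("pics/wf.npy")
px=lambda u,v:(u/3+140-1/3,v/3+80-1/3)
L=[((-.095,-.065),(215,30)),((.095,-.065),(233,395)),((-.065,-.039),(268,87)),((-.065,.039),(432,85)),((.065,-.039),(277,342)),((.065,.039),(432,342))]
A=np.array([l[0] for l in L]);B=np.array([hit("wrist",px(*l[1]),.04,T)[:2] for l in L])
a=A-A.mean(0);b=B-B.mean(0)
yaw=np.arctan2((a[:,0]*b[:,1]-a[:,1]*b[:,0]).sum(),(a*b).sum())
R=np.array([[np.cos(yaw),-np.sin(yaw)],[np.sin(yaw),np.cos(yaw)]]);t=B.mean(0)-R@A.mean(0)
print("fix",t.round(4),np.rad2deg(yaw),"res mm",((B-(A@R.T+t))*1000).round(1).tolist())
F=np.r_[t,yaw];np.save("F.npy",F)
crop=lambda p:((p-[140,80])*3).round()
for th in (1.5,1.6,1.65,1.7,1.75,1.8,1.85,1.9):
    f2=lambda P:[crop(proj("wrist",fw(F,P),T)), proj("top",fw(F,P)).round(1), proj("side",fw(F,P)).round(1)]
    print(th,"cov",f2(coverg(th)),"cl",f2(clampg(th)),f2(clampg(th)-[.035,0,0])[0])
E
```

```text
fix [0.5124 0.1602] -10.194395382945128 res mm [[1.1, 0.1], [-1.0, 0.6], [-0.3, -0.7], [0.0, 0.0], [-0.6, -0.8], [0.8, 0.8]]
1.5 cov [array([721., 165.]), array([138. , 224.3]), array([182.2, 134.4])] cl [array([140., 572.]), array([211.3, 194.4]), array([234.9, 144. ])] [127. 483.]
1.6 cov [array([743., 163.]), array([134.9, 223.6]), array([181.5, 134.3])] cl [array([106., 572.]), array([215.2, 195.2]), array([236.3, 145.9])] [ 92. 483.]
1.65 cov [array([752., 162.]), array([133.5, 223.3]), array([181.2, 134.4])] cl [array([ 90., 570.]), array([217.2, 195.7]), array([236.9, 146.9])] [ 75. 482.]
1.7 cov [array([760., 161.]), array([132.3, 223. ]), array([180.9, 134.6])] cl [array([ 74., 569.]), array([219.2, 196.1]), array([237.6, 148. ])] [ 59. 481.]
1.75 cov [array([767., 159.]), array([131.1, 222.8]), array([180.7, 134.9])] cl [array([ 59., 567.]), array([221.2, 196.5]), array([238.3, 149.2])] [ 43. 479.]
1.8 cov [array([772., 158.]), array([130.1, 222.5]), array([180.5, 135.2])] cl [array([ 45., 564.]), array([223.2, 197. ]), array([239. , 150.5])] [ 28. 477.]
1.85 cov [array([777., 157.]), array([129.1, 222.3]), array([180.3, 135.7])] cl [array([ 31., 561.]), array([225.2, 197.4]), array([239.7, 151.8])] [ 14. 475.]
1.9 cov [array([781., 155.]), array([128.4, 222.1]), array([180.1, 136.2])] cl [array([ 18., 558.]), array([227.1, 197.9]), array([240.4, 153.2])] [  1. 472.]
```

Fixture pose fits to about 1 mm, with cover ≈1.63 and clamp ≈1.8. Now the pick.

Run:
```python
from h import *
y=np.deg2rad(76.4);x=[.6133,-.2219]
robot.gripper_to(.05); 
robot.move_ptp([*x,.09],down(y))
print(robot.servo_line([*x,.031],feed=.08,threshold=10)); st()
robot.gripper_to(.01); st("closed")
robot.servo_line([*x,.075],feed=.08); st("lift")
shot("wrist","held")
```

```text
False
 5.31 [ 0.6136 -0.222   0.0315] F [ 0.2 -0.6 -0. ] w 0.0503 gf 0.0
closed 5.65 [ 0.6137 -0.2221  0.0319] F [-0.6  0.3  5.8] w 0.0247 gf 60.9
lift 6.35 [ 0.6131 -0.2218  0.0748] F [-0.6 -0.1 -3.3] w 0.0248 gf 59.6
```

View pics/held.png

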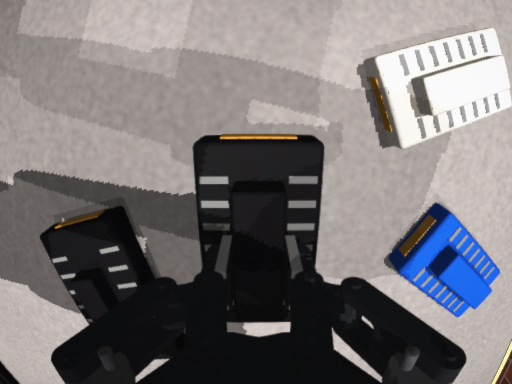

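The module is held square, with its near end edge at row ~138 (cols 195–322). I'll measure its offset in the hand from that edge, correct for it, and place.

Run:
```python
from h import *
T=np.load("pics/held.npy");Ti=np.linalg.inv(T)
zt=T[2,3]-.003
E=[(Ti@np.r_[hit("wrist",p,zt,T),1])[:3]*1000 for p in [(204,136.5),(314,136.5),(194.5,170),(322.5,170)]]
print(np.round(E,1).tolist())
ox=(E[0][0]+E[1][0])/2000-.060
if abs(ox)>.006: raise SystemExit(ox)
F=np.load("F.npy");ya=F[2]+np.pi
# tool x points to fixture -x: module centre is at tool (ox,0) -> shift tcp by +ox along fixture x
p=fw(F,np.array([ox,0,0]))[:2];print("off",ox)
robot.servo_line([.6133,-.2219,.25],feed=.25)
robot.move_ptp([*p,.33],down(ya)); st()
robot.servo_line([*p,.085],feed=.2); st("above")
print(robot.servo_line([*p,.043],feed=.03,threshold=6)); st("down")
```

```text
[[61.7, -28.5, 3.0], [61.7, 26.2, 3.0], [44.4, -34.3, 3.0], [44.4, 31.5, 3.0]]
off 0.0016795075473361315
 8.74 [0.5144 0.1592 0.3294] F [ 0.4 -0.2 -3.8] w 0.0244 gf 59.6
above 10.12 [0.5146 0.1599 0.086 ] F [-0.1 -0.4 -3.8] w 0.0247 gf 59.6
True
down 11.27 [0.514  0.1599 0.0469] F [-1.5 -0.8  6.9] w 0.0246 gf 61.0
```

Contact came at the expected height. Release, back off and look.

Run:
```python
from h import *
F=np.load("F.npy");ya=F[2]+np.pi
robot.gripper_to(.045); st("open")
p=pose()[:3,3]
robot.servo_line([p[0],p[1],.1],feed=.12)
robot.servo_line([p[0],p[1],.30],feed=.3); st()
im,T=shot("wrist","seat")
for th in (1.55,1.6,1.65,1.7): print(th,[proj("wrist",fw(F,coverg(th)+[d,0,0]),T).round(1).tolist() for d in(-.03,.03)])
print([proj("wrist",fw(F,np.array([a*.06,b*.034,.043])),T).round(1).tolist() for a in(-1,1) for b in(-1,1)])
cv2.imwrite("pics/seatc.png",cv2.resize(im[60:260,130:410,::-1],None,fx=2.8,fy=2.8,interpolation=cv2.INTER_CUBIC))
```

```text
open 11.6 [0.5134 0.1598 0.046 ] F [0.  0.6 0.3] w 0.0449 gf 0.0
 13.02 [0.5131 0.1597 0.2985] F [-0.5  0.2 -0.1] w 0.0453 gf 0.0
1.55 [[400.3, 109.5], [395.1, 167.5]]
1.6 [[403.7, 109.7], [398.6, 166.7]]
1.65 [[406.7, 109.9], [401.6, 165.8]]
1.7 [[409.3, 110.1], [404.2, 165.0]]
[[232.9, 111.8], [284.0, 111.8], [234.6, 196.9], [282.3, 197.0]]
```

View pics/seatc.png

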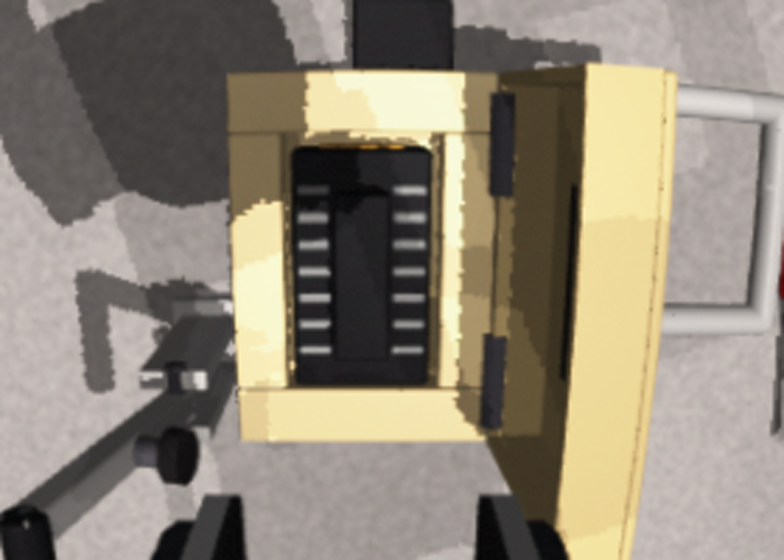

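The module is seated flat and square in the nest, with the bar at ~(404,135) giving cover ≈1.64. Now I'll cage the handle bar and swing the cover.

Run:
```python
from h import *
F=np.load("F.npy");ya=F[2]+np.pi;o=down(ya)
g=lambda th,dy=0,dz=0: fw(F,coverg(th)+[0,dy,-.017+dz])
robot.gripper_to(.036)
robot.move_ptp(g(1.64,.002,.07),o); st()
print(robot.servo_line(g(1.64,.002),feed=.1,threshold=8)); st("at bar")
robot.gripper_to(.018); st("caged")
for th in np.linspace(1.45,.08,8):
    robot.servo_line(g(th,-.003),feed=.08); st(f"{th:.2f}")
r=robot.servo_line(g(0,-.003),feed=.03,threshold=20); st(f"end {r}")
if not r:
    r=robot.servo_line(g(0,-.011),feed=.02,threshold=15); st(f"push {r}")
```

```text
14.09 [0.4956 0.3198 0.2096] F [ 0.2 -0.4 -0.8] w 0.0361 gf 0.0
False
at bar 14.94 [0.4958 0.32   0.14  ] F [ 0.4 -0.2  0.1] w 0.0363 gf 0.0
caged 15.26 [0.4956 0.32   0.1395] F [-0.8  0.3  0.3] w 0.018 gf 0.0
1.45 15.81 [0.4904 0.2916 0.1537] F [ 0.3  0.6 -0.4] w 0.0181 gf 0.0
1.25 16.32 [0.4857 0.2656 0.1633] F [-0.2  0.7  0.2] w 0.0181 gf 0.0
1.06 16.82 [0.4808 0.2379 0.168 ] F [-0.   0.1  0.3] w 0.0179 gf 0.0
0.86 17.33 [0.4757 0.2098 0.1671] F [-0.3 -1.1  0.6] w 0.018 gf 0.0
0.67 17.84 [0.4707 0.1825 0.1605] F [ 0.5 -0.2 -0. ] w 0.0179 gf 0.0
0.47 18.35 [0.4661 0.1571 0.1487] F [-0.3 -0.6 -0.5] w 0.0183 gf 0.0
0.28 18.86 [0.462  0.1344 0.1321] F [ 0.1 -0.2  0.1] w 0.018 gf 0.0
0.08 19.37 [0.4585 0.1153 0.1113] F [ 0.1  0.  -0.2] w 0.018 gf 0.0
end False 19.9 [0.4575 0.1093 0.1017] F [ 2.1  5.5 -0.4] w 0.0185 gf 2.8
push True 20.12 [0.4575 0.1094 0.1017] F [2.9 7.1 1.9] w 0.018 gf 3.5
```

Run:
```python
from h import *
robot.gripper_to(.036)
p=pose()[:3,3]; robot.servo_line([p[0],p[1],.30],feed=.25); st()
F=np.load("F.npy");im,T=shot("wrist","shut")
print([proj("wrist",fw(F,np.array(P)),T).round(0).tolist() for P in [(-.095,-.065,.074),(.095,-.065,.074),(.095,.065,.074),(-.085,-.057,.119),(-.005,-.057,.119)]])
for th in (1.7,1.8,1.9): print(proj("wrist",fw(F,clampg(th)),T).round(0))
```

```text
21.38 [0.4569 0.1088 0.2986] F [-0.6 -1.1 -0.4] w 0.0361 gf 0.0
[[254.0, 122.0], [254.0, 257.0], [343.0, 255.0], [261.0, 135.0], [261.0, 204.0]]
[221. 323.]
[210. 321.]
[199. 318.]
```

View pics/shut.png

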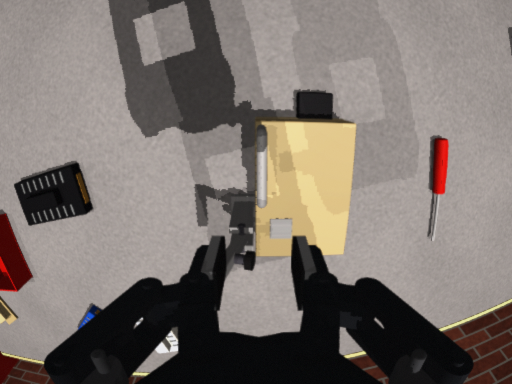

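The cover lies shut: corners and bar are within 2 px of the shut prediction. I'll touch its top gently to confirm its height, then bring the clamp over.

Run:
```python
from h import *
F=np.load("F.npy");ya=F[2]+np.pi;o=down(ya)
robot.gripper_to(0.0)
q=lambda z: fw(F,np.array([0,-.02,z]))
robot.servo_line(q(.10),feed=.2)
r=robot.servo_line(q(.066),feed=.03,threshold=8); st(f"touch {r}")
robot.servo_line(q(.30),feed=.3)
robot.gripper_to(.05)
g=lambda th,dy=0,dz=0: fw(F,clampg(th)+[.002,dy,-.016+dz])
robot.move_ptp(g(1.8,0,.08),o)
r=robot.servo_line(g(1.8),feed=.1,threshold=8); st(f"at bar {r}")
if r: raise SystemExit
robot.gripper_to(.024); st("caged")
for th in np.linspace(1.65,.6,6):
    robot.servo_line(g(th,.003),feed=.08); st(f"{th:.2f}")
```

```text
touch True 23.87 [0.5089 0.1412 0.0746] F [-0.2  6.4  3.7] w 0.0002 gf 0.0
at bar False 26.82 [0.579  0.0373 0.2036] F [0.5 0.2 0.1] w 0.0501 gf 0.0
caged 27.18 [0.5788 0.0372 0.203 ] F [-0.2 -0.   0.4] w 0.0238 gf 0.0
1.65 27.59 [0.5824 0.0582 0.2055] F [ 0.3 -0.7  0.1] w 0.0243 gf 0.0
1.44 28.06 [0.5868 0.0829 0.2048] F [ 0.1  0.2 -0.1] w 0.024 gf 0.0
1.23 28.52 [0.5911 0.107  0.1988] F [0.1 0.1 0.2] w 0.0238 gf 0.0
1.02 28.99 [0.5951 0.1293 0.1879] F [-0.3 -0.5  0.4] w 0.0239 gf 0.0
0.81 29.46 [0.5986 0.1489 0.1725] F [-0.5 -0.7 -0.4] w 0.0242 gf 0.0
0.60 29.93 [0.6014 0.1649 0.1533] F [0.3 0.1 0.8] w 0.0239 gf 0.0
```

Run:
```python
from h import *
F=np.load("F.npy");ya=F[2]+np.pi;o=down(ya)
robot.gripper_to(.05)
g=lambda th,dz=0: fw(F,clampg(th)+[.002,0,.009+dz])
p=pose()[:3,3]; robot.servo_line([p[0],p[1],.225],feed=.2)
robot.gripper_to(0.0)
robot.servo_line(g(.62,.015),feed=.15)
r=robot.servo_line(g(.6,-.001),feed=.05,threshold=40); st(f"on {r}")
for th in (.45,.3,.18,.08):
    robot.servo_line(g(th,-.001),feed=.06); st(f"{th}")
r=robot.servo_line(g(0,-.006),feed=.03,threshold=25); st(f"end {r}")
robot.pause(.2); st()
p=pose()[:3,3]; robot.servo_line([p[0],p[1],.30],feed=.25)
b=fw(F,np.array([-.02,.02,.33])); robot.move_ptp(b,o); st()
T0,T=shot("wrist","fin")
im=viewer.get_image("side")
a=cv2.resize(T0[90:260,150:370,::-1],(520,400)); b=cv2.resize(im[110:240,150:270,::-1],(280,303))
c=np.zeros((400,800,3),np.uint8);c[:,:520]=a;c[:303,520:]=b;cv2.imwrite("pics/finc.png",c)
k=lambda P:((proj("wrist",fw(F,np.array(P)),T)-[150,90])*[520/220,400/170]).round(0).tolist()
for th in (0,.05,.1): print(th,k(clampg(th)),k(coverg(th)),k(fw((0,0,0),np.array([-.095,-.065,.074]))))
```

```text
on False 32.19 [0.601  0.1616 0.1776] F [ 0.3 -0.2 -0.2] w -0.0002 gf 0.0
0.45 32.64 [0.6024 0.1705 0.1617] F [0.  0.5 0.3] w -0.0001 gf 0.0
0.3 33.09 [0.6036 0.1769 0.1449] F [ 0.8 -0.1 -0.4] w 0.0002 gf 0.0
0.18 33.48 [0.6042 0.1802 0.1309] F [-0.3  0.  -0.8] w -0.0003 gf 0.0
0.08 33.83 [0.6045 0.1818 0.119 ] F [ 0.   0.4 -0.2] w -0.0002 gf 0.0
end True 34.23 [0.6052 0.1823 0.1107] F [-4.7 -1.8 13.6] w -0.0 gf 6.5
 34.43 [0.6052 0.1823 0.1106] F [-5.2 -1.7 16.3] w -0.0004 gf 8.1
 35.87 [0.4958 0.1834 0.3294] F [ 0.  -0.2 -0.4] w -0.0002 gf 0.0
0 [286.0, 340.0] [106.0, 127.0] [105.0, 28.0]
0.05 [286.0, 344.0] [111.0, 129.0] [105.0, 28.0]
0.1 [286.0, 349.0] [118.0, 131.0] [105.0, 28.0]
```

View pics/finc.png

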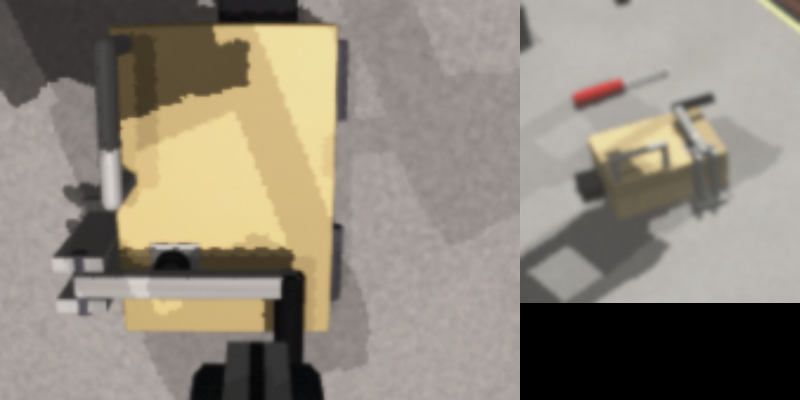

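The cover is flat with its bar at (107,125), against (106,127) predicted for shut. The clamp arm lies over it, and the bar-top stop at z 0.111 is the fully-down height.

```bash
python3 -c "
from h import *
print(robot.finish_job())"
```

```text
the job is handed in; nothing more can be done
None
```

The smaller black module is seated in the nest, the cover is shut over it and the clamp is fully down on the cover; I handed the job in at about 36 s, and no verdict was returned.

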